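# Lengthen the donor wrist rest by one hole

### The job

The donor's wrist rest on the table is too short: press its spring snap button flush with the square sleeve, slide the sleeve outwards (away from the white post) to its next hole, let the button snap fully out there, and let go. Slide slowly and stop as soon as it clicks: do not force the sleeve against the button. Leave the tube rack, the spray bottle and the tray where they stand.

Things in the scene. Friction and masses are not known exactly. Their poses are not given: they have to be found in the camera images.
- sleeve_hole (a point): Middle of the wrist rest's sleeve (bare aluminium square tube, 30 x 30 mm, 2 mm wall, level, axis 110 mm above the table) at the hole where the button sits at the start; moves with the sleeve. y: along the tube, outwards from the post. x: level, out of the holed flank, whose face is 15 mm off. z: up. Sleeve: from 108 mm behind to 100 mm ahead of this point; flanks free to pinch from above.
- cushion (a point): Centre of the top of the dark wrist cushion on the sleeve's outer end, 122 mm ahead of sleeve_hole and 50 mm above it; rigid, 95 mm wide, 105 mm long. Axes as sleeve_hole.
- rest_base: Fixed stand of the wrist rest: white foot and white post (50 mm wide, 137 mm tall; front face at y = -118 mm) holding a 24 mm steel inner tube along +y on which the sleeve slides. Origin on the table straight below the button; axes as sleeve_hole. Holes in the flank: 14 mm across, at mid-height; the next is 40 to 66 mm behind the present one (it differs from rest to rest).
- button_tip (a point): Tip of the snap button: a steel dome 12 mm in diameter on the fixed inner tube, that sticks out 5 mm from the sleeve's holed flank (+x side of sleeve_hole), at mid-height. It moves only in and out along that x axis, not with the sleeve.
- button (a joint): How far the button is pressed in, m: 0 out (locked in a hole), 0.005 flush with the sleeve's face, 0.007 riding under its wall. Spring: 2 N at 0, 4 N flush. Pressed flush, its dome lets the hole's edge ride over it when the sleeve is pushed with about 12 N, after 2 to 4 mm of play; less far in, it holds the sleeve. It springs out by itself at a hole.
- sleeve (a joint): How far the sleeve has slid outwards, m: 0 at the start (1 mm of play), grows as the rest gets longer, ends at 0.084. Sliding friction about 5 N. When the button has sprung out in a hole, the hole's edge meets it within 1 to 2 mm and the sleeve stops hard; more than 18 N between sleeve and button damages it.
- rack: White tube rack with capped tubes, 200 by 100 mm, 105 mm tall; origin under its centre. Leave alone.
- spray: White spray bottle with a green trigger head, 55 by 90 mm, 250 mm tall; origin under its centre. Leave alone.
- tray: White open tray with a few tubes in it, 220 by 150 mm, 40 mm tall; origin under its centre. Leave alone.

How it is judged (in metres and radians):
On the way, in this order (a step that is already met when the one before it is completed fails the run):
1. the snap button is pressed flush with the sleeve's face (within 1 mm) while the sleeve is still at its first hole (value of joint button above 0.004 m and value of joint sleeve below 0.008 m), for 0.1 s.
2. the sleeve slides outwards over the pressed-in button (value of joint button above 0.004 m and value of joint sleeve above 0.012 m), for 0.1 s.
At the end, for the whole second after the job is handed in: The button has sprung out (pressed in less than 1.5 mm) in the next hole, the sleeve being 36 to 70 mm further out than at the start and at rest (value of joint button below 0.0015 m and value of joint sleeve between 0.036 and 0.07 m and velocity of joint sleeve between -0.005 and 0.005 m/s); the robot touches nothing.
It fails at once if the sleeve is forced against the button (more than 18 N) (contact force between sleeve and button above 18 N).
It fails at once if the tube rack, spray bottle or tray is moved more than 20 mm (distance of any of rack, spray, tray from where it was at the start of the episode above 0.02 m).
It also fails if it takes over 35 s, if anything falls off the work surface, if the arm or the gripper's body presses on something with over 40 N, if the wrist force passes 120 N, or if a joint passes its speed limit or range.

### The arm

A 6-joint arm with a two-finger parallel gripper is mounted at the origin on the work surface. World frame = base frame: x ahead of the robot, y to its left, z up, the work surface at z = 0. Lengths are in mm, angles in rad, forces in N, time in s.
With the tool pointing down it reaches from about 275 to 850 mm from the base axis. Payload 5.2 kg.
Tool frame: the origin (TCP) lies midway between the tips of the shut fingers; the grasp point (between the pads) lies 19 mm behind it; z points along the fingers, y is the line along which they close (so a half turn about z gives the same grasp; the last joint's range is limited). The gripper opens to 85 mm and grips with 20 to 120 N. Pads are 22 mm wide; open, the fingers measure 114 mm over their backs; the gripper's body (76 mm by 85 mm) begins 54 mm behind the grasp point. The pads swing forward as they close: fully open they stand 13 mm farther back than shut.
Start: joints at [1.12, 0.259, 1.535, -0, 1.348, -0.203], TCP at [134.877, 533.21, 231.31] pointing down, gripper open.
Joint ranges: [-3.14, 3.14], [-0.91, 2.08], [0.19, 2.58], [-1.22, 4.36], [0.22, 2.71], [-3.12, 3.12]. Speed limits (rad/s): [2.57, 2.57, 3.14, 3.14, 3.14, 3.14].

### API

Orientations are given as a rotation vector (axis times angle).
In Python, from plant import arm gives the robot as it stands.
- The arm moves only by the tool drive_tool, never from a script. Its argument "rows" is a list of rows, each an object with "translation": the shift along the tool's x, y, z as a fraction of full scale, a list of three; "twist": the turn, a rotation vector about the tool's x, y, z as a fraction of full scale, a list of three; "gripper": the gripper's target within -1 to 1 (shut at 1, half-way at 0, fully open at -1). In form: [{"translation": [dx, dy, dz], "twist": [ax, ay, az], "gripper": gripper}, ...]. A call has 1 to 10 rows; each row is the pose to reach, as a shift and turn from the pose commanded when the call began, along the tool's axes at that moment, turning the shorter way round; what a row does not reach only later rows make up. Full scale, the value 1, is 0.25 m for a shift and 180 degrees for a turn. A row lasts 1/8 s, in which the tool goes at most 62.5 mm and 10.7 degrees, less where a joint would pass 70% of its speed; a pose out of reach is approached as far as the arm can. A call with a number of a shift or a turn outside -1 to 1 is refused whole. A call with a gripper value outside its range is refused whole. The fingers move at their own pace and stop on an object; "newtons" is the grip in N (left out, the last holds). Time passes only in rows, so rows that repeat a pose let the fingers close. It gives the time, the measured TCP pose, the force, the opening and the grip force at its end, in the units of the state.
- arm.state(): the state, without advancing time (a new reading comes with each control period).
- arm.capture(name): name is "scene" or "top" or "wrist"; returns the picture (400x640x3 uint8, red, green, blue); there is no depth.
- arm.camera_info(name): a dict with "fx", "fy", "cx", "cy" (pixels), "R" (3x3) and "t" (3): a world point X has camera coordinates R X + t. Camera axes: x right, y down, z forward; pixel columns grow to the right and rows downward; lengths in mm; the calibration is good to about 2 mm. A picture is of the moment at which its call begins: read the wrist's pose just before it. camera_info takes no time and is no camera call; for the wrist camera it gives the pose at the moment of the call.
- arm.hand_in(): hands the job in; it is judged then, once.
The state is a dict: "time_s": time; "joint_positions": joint angles; "qvel": joint speeds; "tau": joint torques, N m; "tcp_pos": TCP position; "tcp_rot": TCP orientation; "force": force on the tool from outside, world axes, zero at the start; "torque": the same for the moment, N m; "gripper_width": finger opening in mm; "finger_force": force on a finger pad.
Only numpy, scipy, OpenCV 4.12 (cv2) and the standard library are available. Lean on these libraries where they do the work, as an engineer would, in place of code of your own. Each camera call takes 0.05 s, during which the arm holds its last target. There are 200 camera calls.

## Working session

There is one attempt and no reset: what is moved stays moved. The work goes in short steps, Python scripts to look and compute and a tool call to move; the robot and the scene stay as the last step left them, time stands still between calls to the robot, and variables do not carry over. Pictures are saved under pics/ and viewed, at most 10 in all, crops included, and the job is handed in when it is done.

Besides the shell and the picture viewer there is one more tool, called after "Call:" by a JSON object that holds its "name" and its "arguments". drive_tool: Moves the arm, as the interface text tells. Shift numbers are shares of 0.25 m and turn numbers shares of 180 degrees, none past 1 either way. Its arguments: {"type":"object","properties":{"rows":{"type":"array","items":{"type":"object","properties":{"translation":{"type":"array","items":{"type":"number"}},"twist":{"type":"array","items":{"type":"number"}},"gripper":{"type":"number"}}}},"newtons":{"type":"number"}},"required":["rows"]}

```bash
mkdir -p pics; ls
python3 - <<'E'
from plant import arm
import cv2
s=arm.state(); print(s)
for n in ("scene","top","wrist"):
    i=arm.camera_info(n); print(n,i)
    cv2.imwrite(f"pics/{n}0.png",arm.capture(n)[:,:,::-1])
E
```

```text
pics
{'time_s': 0.0, 'joint_positions': array([ 1.12018771e+00,  2.59350935e-01,  1.53609406e+00, -1.21631917e-06,
        1.34800384e+00, -2.02795846e-01]), 'qvel': array([-0.00032146,  0.00181195,  0.00321599, -0.00048534, -0.00134177,
       -0.00019297]), 'tau': array([-2.74559115e-04, -4.46023893e+01, -2.90565723e+01, -3.02038989e-04,
        1.18101941e-02,  2.14166528e-05]), 'tcp_pos': array([134.64437242, 532.71381641, 230.46602171]), 'tcp_rot': array([-3.88194054e-01, -3.11691622e+00,  2.76153578e-03]), 'force': array([-0.28192406,  0.15571462, -0.41031569]), 'torque': array([-0.01113946, -0.03446516, -0.06640594]), 'finger_force': 0.0, 'gripper_width': 85.31076137772904}
scene {'fx': 363.0262230463321, 'fy': 363.0262230463321, 'cx': 313.21669387168487, 'cy': 194.50251521609596, 'R': array([[ 0.54273422,  0.83990373, -0.00113684],
       [ 0.47711518, -0.30941863, -0.82256989],
       [-0.69123127,  0.44589443, -0.5686629 ]]), 't': array([-268.9660575 , -161.54707578, 1526.98832359])}
top {'fx': 472.78459829505925, 'fy': 472.78459829505925, 'cx': 318.75040786610674, 'cy': 201.64291339672394, 'R': array([[-0.00130456, -0.99995423, -0.00947768],
       [-0.99399427,  0.00233376, -0.10940724],
       [ 0.10942435,  0.00927803, -0.99395182]]), 't': array([  13.44181437,  481.43746621, 1408.0190991 ])}
wrist {'fx': 345.67470277836765, 'fy': 345.67470277836765, 'cx': 320.27097384309536, 'cy': 194.64496459484985, 'R': array([[ 0.24529187,  0.96944697, -0.00211278],
       [ 0.9185779 , -0.23172305,  0.32018598],
       [ 0.30991375, -0.08047977, -0.94735235]]), 't': array([-547.51386344,  -40.51162446,  381.50518444])}
```

View pics/scene0.png

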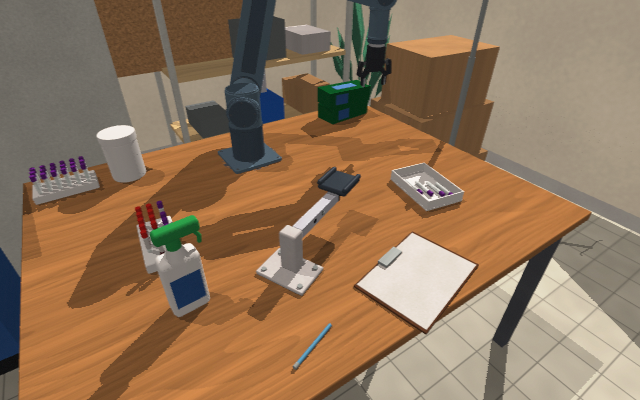

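View pics/top0.png

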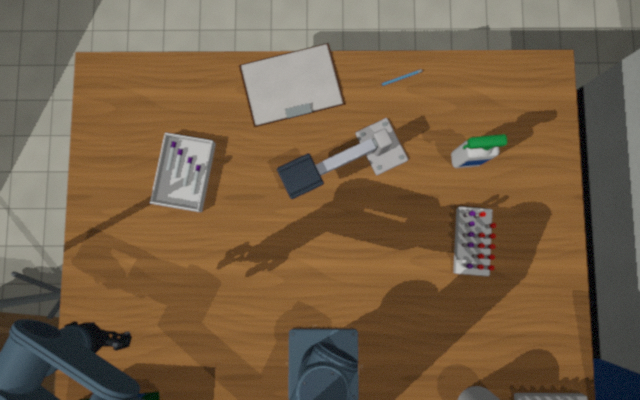

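The scene view shows the post at about (292,245), the cushion at (338,182), and the holed flank facing the camera. In the top view the post is at (378,140) and the cushion at (300,175). Next I zoom in and segment.

```bash
cat > h.py <<'E'
import numpy as np, cv2
def ray(i,p,axis=2,val=0,n=None):
    R=np.array(i["R"]);t=np.array(i["t"]);o=-R.T@t
    d=R.T@np.array([(p[0]-i["cx"])/i["fx"],(p[1]-i["cy"])/i["fy"],1])
    if n is None: n=np.eye(3)[axis]
    return o+d*(val-n@o)/(n@d)
def proj(i,X):
    c=np.array(i["R"])@X+i["t"]; return np.array([i["fx"]*c[0]/c[2]+i["cx"],i["fy"]*c[1]/c[2]+i["cy"]])
E
python3 - <<'E'
from h import *
from plant import arm
t=cv2.imread("pics/top0.png");s=cv2.imread("pics/scene0.png")
i=arm.camera_info("top")
hsv=cv2.cvtColor(t,cv2.COLOR_BGR2HSV)
def big(m,roi):
    z=np.zeros_like(m);x0,y0,x1,y1=roi;z[y0:y1,x0:x1]=m[y0:y1,x0:x1]
    c=max(cv2.findContours(z,cv2.RETR_EXTERNAL,cv2.CHAIN_APPROX_NONE)[0],key=cv2.contourArea);return c
cu=big(cv2.inRange(hsv,(95,20,20),(130,255,120)),(265,140,335,205))
r=cv2.minAreaRect(cu);print(r)
b=cv2.boxPoints(r); P=np.array([ray(i,p,2,155) for p in b]);print(P.round(1),[np.linalg.norm(P[k]-P[k-1]) for k in range(4)])
C=ray(i,r[0],2,157);print("cushion",C)
sl=cv2.inRange(hsv,(0,0,130),(180,60,255))
c=big(sl,(318,128,366,180));r2=cv2.minAreaRect(c);print(r2)
v=cv2.fitLine(c,cv2.DIST_L2,0,.01,.01).ravel();a=ray(i,v[2:]-30*v[:2],2,125);d=ray(i,v[2:]+30*v[:2],2,125);u=(a-d)/np.linalg.norm(a-d);print("axis",a,d,u)
A=cv2.resize(t[105:215,260:420],None,fx=4.8,fy=4.8,interpolation=2)[:,:768]
B=cv2.resize(s[160:300,250:390],None,fx=4,fy=4,interpolation=2)
cv2.imwrite("pics/a.png",A);cv2.imwrite("pics/b.png",B)
E
```

```text
((300.20001220703125, 175.40000915527344), (33.09380340576172, 36.671512603759766), 63.43495178222656)
[[559.6 129.2 155. ]
 [605.8  37.9 155. ]
 [522.1  -3.3 155. ]
 [476.5  87.5 155. ]] [np.float64(92.93478241246459), np.float64(102.31268917186473), np.float64(93.2348826950956), np.float64(101.57320579277142)]
cushion [540.46088202  62.71770665 157.        ]
((348.5310974121094, 152.5181121826172), (21.14642906188965, 57.11129379272461), 48.69138717651367)
axis [563.70839205 -11.70490664 125.        ] [ 677.3874489  -142.34660565  125.        ] [-0.65643377  0.75438366  0.        ]
```

View pics/b.png

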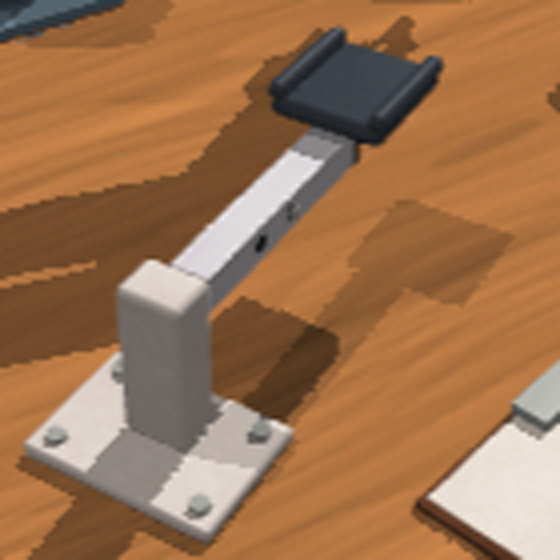

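The crop shows the button on the flank at (292,211), which is scene pixel (323,212.8), and the free next hole at (262,243), which is (315.5,220.8).

Run:
```python
from h import *
from plant import arm
i=arm.camera_info("top");s=arm.camera_info("scene")
t=cv2.imread("pics/top0.png")
g=cv2.cvtColor(t,cv2.COLOR_BGR2GRAY).astype(float)
# sleeve edges: cross sections along predicted line (cushion-based)
C=np.array([540.5,62.7,157]);u=np.array([-.452,.892,0]);x=np.array([.892,.452,0])
H=C-122*u;H[2]=125
hs=cv2.cvtColor(t,cv2.COLOR_BGR2HSV)[:,:,1].astype(np.float32)
pts=[]
for y in range(-80,61,10):
    pr=[]
    for o in np.arange(-35,35.1,1):
        p=proj(i,H+y*u+o*x);pr.append(cv2.getRectSubPix(hs,(1,1),(float(p[0]),float(p[1])))[0,0])
    m=np.array(pr)<70;o=np.arange(-35,35.1,1)[m]
    pts.append((y,o.min() if len(o) else None,o.max() if len(o) else None,m.sum()))
print(pts)
for f in (0,15):
  for d in (-5,0,5):
    n=x; B=ray(s,(323,212.75),n=n,val=n@H+15+2+d); Q=ray(s,(315.5,220.75),n=n,val=n@H+15+d)
    print(d,B.round(1),Q.round(1),"along",(B-H)@u,(Q-H)@u)
  break
```

```text
[(-80, np.float64(-35.0), np.float64(35.0), np.int64(71)), (-70, np.float64(-25.0), np.float64(14.0), np.int64(40)), (-60, np.float64(-24.0), np.float64(13.0), np.int64(38)), (-50, np.float64(-24.0), np.float64(14.0), np.int64(39)), (-40, np.float64(-23.0), np.float64(15.0), np.int64(39)), (-30, np.float64(-23.0), np.float64(15.0), np.int64(39)), (-20, np.float64(-23.0), np.float64(15.0), np.int64(39)), (-10, np.float64(-23.0), np.float64(15.0), np.int64(39)), (0, np.float64(-23.0), np.float64(16.0), np.int64(40)), (10, np.float64(-22.0), np.float64(16.0), np.int64(39)), (20, np.float64(-22.0), np.float64(16.0), np.int64(39)), (30, np.float64(-21.0), np.float64(16.0), np.int64(38)), (40, np.float64(-20.0), np.float64(15.0), np.int64(36)), (50, np.float64(-20.0), np.float64(14.0), np.int64(35)), (60, np.float64(-20.0), np.float64(14.0), np.int64(35))]
-5 [604.5 -37.1 105.1] [620.5 -73.  102.4] along 4.001259575167664 -35.238883927664844
0 [613.2 -43.1 113.2] [628.9 -78.6 110.5] along -5.2601487179329185 -43.952200013852185
5 [621.8 -49.1 121.3] [637.3 -84.1 118.6] along -14.521557011033348 -52.66551610003952
```

View pics/a.png

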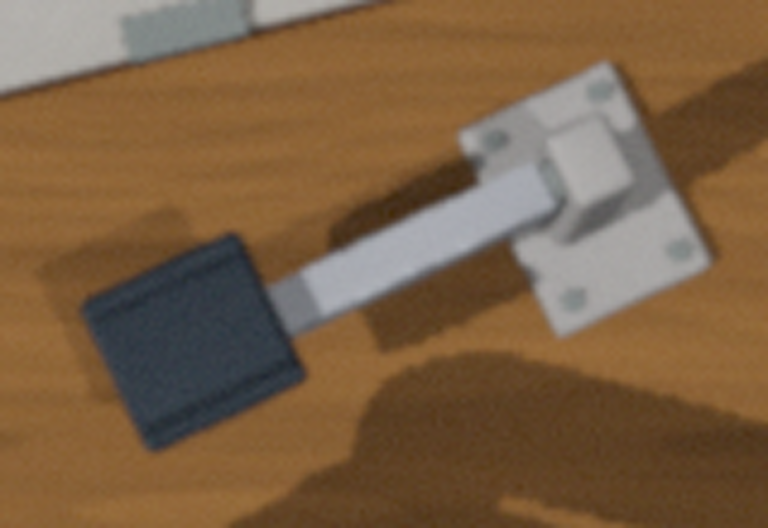

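The top crop confirms the layout: sleeve from about (270,305) to (550,190), clear on both flanks. I'm moving above the button now.

Call:
{"name": "drive_tool", "arguments": {"rows": [{"translation":[-0.39,-0.3,0],"twist":[0,0,0],"gripper":-1},{"translation":[-0.781,-0.6035,0],"twist":[0,0,0],"gripper":-1},{"translation":[-0.781,-0.6035,0],"twist":[0,0,0],"gripper":-1},{"translation":[-0.781,-0.6035,0],"twist":[0,0,0],"gripper":-1}], "newtons": 25}}

```text
time_s: 0.65
tcp_pos: [287.9, 337.4, 231.2]
tcp_rot: [0.388, 3.117, -0.0]
force: [1.7, 0.2, -0.1]
gripper_width: 85.5
finger_force: 0.0
```

Call:
{"name": "drive_tool", "arguments": {"rows": [{"translation":[-0.781,-0.6035,0],"twist":[0,0,0],"gripper":-1},{"translation":[-0.781,-0.6035,0],"twist":[0,0,0],"gripper":-1},{"translation":[-0.781,-0.6035,0],"twist":[0,0,0],"gripper":-1},{"translation":[-0.781,-0.6035,0],"twist":[0,0,0],"gripper":-1}]}}

```text
time_s: 1.15
tcp_pos: [440.4, 143.0, 231.3]
tcp_rot: [0.389, 3.117, 0.0]
force: [0.9, 0.7, -0.5]
gripper_width: 85.3
finger_force: 0.0
```

Call:
{"name": "drive_tool", "arguments": {"rows": [{"translation":[-0.781,-0.6035,0],"twist":[0,0,0.281],"gripper":-1},{"translation":[-0.781,-0.6035,0],"twist":[0,0,0.281],"gripper":-1},{"translation":[-0.781,-0.6035,0],"twist":[0,0,0.281],"gripper":-1},{"translation":[-0.781,-0.6035,0],"twist":[0,0,0.281],"gripper":-1},{"translation":[-0.781,-0.6035,0],"twist":[0,0,0.281],"gripper":-1},{"translation":[-0.781,-0.6035,0],"twist":[0,0,0.281],"gripper":-1},{"translation":[-0.781,-0.6035,0],"twist":[0,0,0.281],"gripper":-1}]}}

```text
time_s: 2.02
tcp_pos: [591.3, -48.6, 231.2]
tcp_rot: [-1.678, -2.655, 0.0]
force: [0.0, -1.0, -0.1]
gripper_width: 85.0
finger_force: 0.0
```

Run:
```python
from plant import arm
import cv2,json,numpy as np
s=arm.state(); print(s["time_s"],s["tcp_pos"],s["tcp_rot"],s["joint_positions"],s["force"])
i=arm.camera_info("wrist"); json.dump({k:np.array(v).tolist() for k,v in i.items()},open("w1.json","w"))
cv2.imwrite("pics/w1.png",arm.capture("wrist")[:,:,::-1])
```

```text
2.025 [591.3196258  -48.64310072 231.21258433] [-1.67825192e+00 -2.65517361e+00  3.73681466e-05] [-2.70000430e-01  3.36723507e-01  1.42683944e+00  1.23620073e-04
  1.37851315e+00 -7.13487956e-01] [ 0.04364536 -0.99062767 -0.11957713]
```

View pics/w1.png

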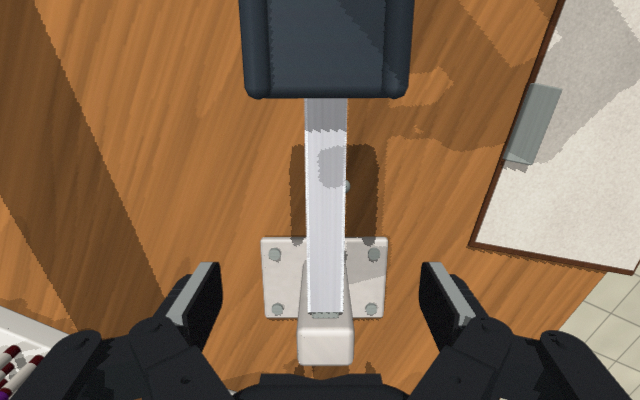

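The wrist view has the sleeve running almost straight up the image (x about 305–347), with the button dome at (347,186), the post at (326,340) and the cushion's rear edge at row 97.

Run:
```python
from h import *
import json
i=json.load(open("w1.json"));im=cv2.imread("pics/w1.png")
hs=cv2.cvtColor(im,cv2.COLOR_BGR2HSV)
L=[];Rr=[]
for r in range(105,300,5):
    w=np.where((hs[r,290:365,1]<45)&(hs[r,290:365,2]>110))[0]+290
    if r>235: w=w[(hs[r,w,2]>150)]
    if r<235: L.append(ray(i,(w.min()-.5,r),2,125));Rr.append(ray(i,(np.percentile(w,95)+.5,r),2,125)); print(r,w.min(),w.max(),end="; ")
L=np.array(L);Rr=np.array(Rr)
for P in (L,Rr):
    v=cv2.fitLine(P[:,:2].astype(np.float32),cv2.DIST_HUBER,0,.01,.01).ravel();print(v,np.degrees(np.arctan2(-v[2-2],v[1])))
M=(L+Rr)/2;v=cv2.fitLine(M[:,:2].astype(np.float32),cv2.DIST_HUBER,0,.01,.01).ravel()
u=v[:2]*np.sign(v[1]);x=np.array([u[1],-u[0]]);print("u",u,"width",np.mean((Rr-L)[:,:2]@x))
B=ray(i,(347.5,186),2,110)[:2];print("button",B,"x off",(B-v[2:])@x)
b=cv2.resize(im[165:205,320:360],None,fx=10,fy=10,interpolation=0);cv2.imwrite("pics/w1b.png",b)
foot=v[2:]+((B-v[2:])@u)*u;print("hole axis pt",foot)
T=np.array([591.6,-49.4]);print("tcp: along u",(T-foot)@u,"x",(T-foot)@x)
for n,p in (("cushion edge",(326,97)),):
    q=ray(i,p,2,140)[:2];print(n,(q-foot)@u)
a=np.array([-1.678,-2.655]);a/=np.linalg.norm(a);R=2*np.outer(a,a)-np.eye(2);print("tool x,y",R[:,0],R[:,1],"u,x in tool",R.T@u,R.T@x)
```

```text
105 305 346; 110 305 346; 115 305 346; 120 305 346; 125 305 346; 130 305 345; 135 305 346; 140 305 346; 145 305 345; 150 305 345; 155 305 345; 160 305 345; 165 305 345; 170 305 345; 175 305 345; 180 305 346; 185 305 348; 190 305 345; 195 305 345; 200 306 344; 205 306 344; 210 306 344; 215 306 344; 220 306 344; 225 306 344; 230 306 344; [ 4.2552960e-01 -9.0494454e-01  5.6892468e+02 -3.2623642e+01] -154.81581
[ 4.3456522e-01 -9.0064037e-01  5.9476611e+02 -2.0383829e+01] -154.24237
u [-0.4287158  0.9034394] width 28.805854963475365
button [609.12437878 -40.05193201] x off 18.829467964821426
hole axis pt [592.11309516 -48.1244222 ]
tcp: along u -0.9324352467227414 x -1.0104107355503231
cushion edge 70.04266608968524
tool x,y [-0.42913998  0.903238  ] [0.903238   0.42913998] u,x in tool [9.99999883e-01 4.69568761e-04] [-4.69568761e-04  9.99999883e-01]
```

View pics/w1b.png

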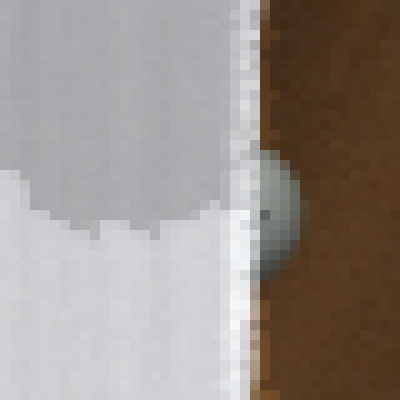

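The button is centred and the tool axes match the sleeve's (tool x is outwards, tool y is out of the holed flank). I'll descend with the pad centre 3 mm behind the button.

Call:
{"name": "drive_tool", "arguments": {"rows": [{"translation":[-0.012,0.004,0.15],"twist":[0,0,0],"gripper":-1},{"translation":[-0.012,0.004,0.3],"twist":[0,0,0],"gripper":-1},{"translation":[-0.012,0.004,0.45],"twist":[0,0,0],"gripper":-0.5},{"translation":[-0.012,0.004,0.572],"twist":[0,0,0],"gripper":-0.3},{"translation":[-0.012,0.004,0.572],"twist":[0,0,0],"gripper":-0.1},{"translation":[-0.012,0.004,0.572],"twist":[0,0,0],"gripper":-0.1},{"translation":[-0.012,0.004,0.572],"twist":[0,0,0],"gripper":-0.1}], "newtons": 30}}

```text
time_s: 2.95
tcp_pos: [595.1, -51.7, 90.3]
tcp_rot: [1.68, 2.651, 0.001]
force: [-0.4, 0.0, 0.4]
gripper_width: 47.4
finger_force: 0.0
```

Run:
```python
from plant import arm
import cv2
s=arm.state(); print(s["time_s"],s["tcp_pos"],s["tcp_rot"],s["force"],s["gripper_width"])
a=arm.capture("wrist")[200:,170:490,::-1];b=arm.capture("scene")[180:260,260:388,::-1]
a=cv2.resize(a,(640,400))[:, :400+240];b=cv2.resize(b,(320,200),interpolation=2)
import numpy as np
cv2.imwrite("pics/w2.png",np.vstack([a,np.hstack([b,np.zeros_like(b)])]))
```

```text
2.95 [595.05787705 -51.67190743  90.30058565] [1.68010979e+00 2.65074663e+00 1.36724821e-03] [-0.44273104  0.04521118  0.4288746 ] 47.38327637868525
```

View pics/w2.png

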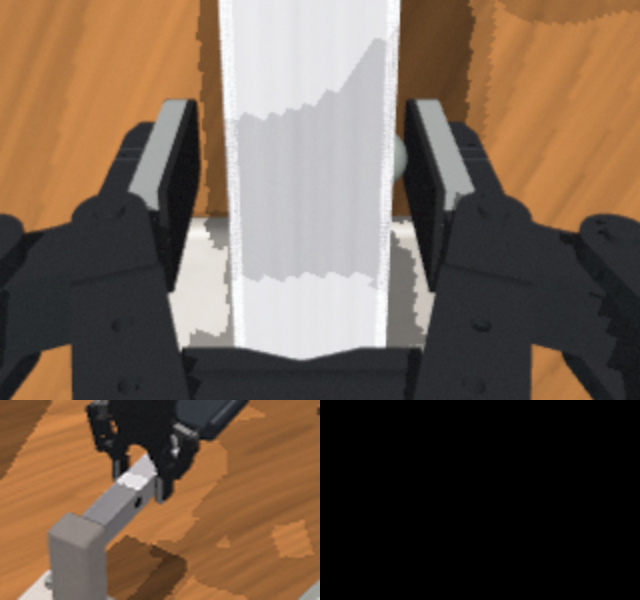

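The pads straddle the sleeve with the button (about (398,160)) within the right pad's width. The sleeve sits about 1.4 mm towards the button side, so I'm correcting that and closing.

Call:
{"name": "drive_tool", "arguments": {"rows": [{"translation":[0,0.005,0],"twist":[0,0,0],"gripper":-0.1},{"translation":[0,0.005,0],"twist":[0,0,0],"gripper":1},{"translation":[0,0.005,0],"twist":[0,0,0],"gripper":1},{"translation":[0,0.005,0],"twist":[0,0,0],"gripper":1},{"translation":[0,0.005,0],"twist":[0,0,0],"gripper":1},{"translation":[0,0.005,0],"twist":[0,0,0],"gripper":1},{"translation":[0,0.005,0],"twist":[0,0,0],"gripper":1}], "newtons": 30}}

```text
time_s: 3.92
tcp_pos: [596.4, -50.8, 89.2]
tcp_rot: [1.681, 2.651, 0.002]
force: [4.5, 3.4, 3.2]
gripper_width: 29.3
finger_force: 32.6
```

Width is 29.3 mm, so the pads are on both flanks and the button is flush. Sliding slowly.

Call:
{"name": "drive_tool", "arguments": {"rows": [{"translation":[0.004,0,0],"twist":[0,0,0],"gripper":1},{"translation":[0.008,0,0],"twist":[0,0,0],"gripper":1},{"translation":[0.012,0,0],"twist":[0,0,0],"gripper":1},{"translation":[0.016,0,0],"twist":[0,0,0],"gripper":1}]}}

```text
time_s: 4.42
tcp_pos: [595.7, -49.3, 89.2]
tcp_rot: [1.68, 2.648, -0.0]
force: [8.6, -4.2, 0.4]
gripper_width: 29.6
finger_force: 32.4
```

Call:
{"name": "drive_tool", "arguments": {"rows": [{"translation":[0.004,0,0],"twist":[0,0,0],"gripper":1},{"translation":[0.008,0,0],"twist":[0,0,0],"gripper":1},{"translation":[0.008,0,0],"twist":[0,0,0],"gripper":1}]}}

```text
time_s: 4.8
tcp_pos: [594.9, -47.8, 89.1]
tcp_rot: [1.679, 2.648, -0.0]
force: [7.8, -3.9, -0.1]
gripper_width: 29.9
finger_force: 32.2
```

Call:
{"name": "drive_tool", "arguments": {"rows": [{"translation":[0.004,0,0],"twist":[0,0,0],"gripper":1},{"translation":[0.008,0,0],"twist":[0,0,0],"gripper":1},{"translation":[0.012,0,0],"twist":[0,0,0],"gripper":1}]}}

```text
time_s: 5.18
tcp_pos: [594.4, -46.6, 89.2]
tcp_rot: [1.678, 2.646, -0.002]
force: [9.9, -10.5, -2.1]
gripper_width: 29.6
finger_force: 31.5
```

Call:
{"name": "drive_tool", "arguments": {"rows": [{"translation":[0.004,0,0],"twist":[0,0,0],"gripper":1},{"translation":[0.008,0,0],"twist":[0,0,0],"gripper":1}]}}

```text
time_s: 5.42
tcp_pos: [592.8, -43.4, 89.1]
tcp_rot: [1.68, 2.648, -0.0]
force: [7.3, -4.5, 0.3]
gripper_width: 29.7
finger_force: 32.1
```

It rode over: the force peaked at about 14 N and fell back to 7 N. The slide is about 8 mm.

Call:
{"name": "drive_tool", "arguments": {"rows": [{"translation":[0.004,0,0],"twist":[0,0,0],"gripper":1},{"translation":[0.008,0,0],"twist":[0,0,0],"gripper":1},{"translation":[0.012,0,0],"twist":[0,0,0],"gripper":1},{"translation":[0.016,0,0],"twist":[0,0,0],"gripper":1},{"translation":[0.02,0,0],"twist":[0,0,0],"gripper":1},{"translation":[0.024,0,0],"twist":[0,0,0],"gripper":1}]}}

```text
time_s: 6.18
tcp_pos: [590.1, -37.7, 89.1]
tcp_rot: [1.679, 2.648, -0.0]
force: [7.5, -4.3, 0.8]
gripper_width: 29.7
finger_force: 32.2
```

Call:
{"name": "drive_tool", "arguments": {"rows": [{"translation":[0.006,0,0],"twist":[0,0,0],"gripper":1},{"translation":[0.012,0,0],"twist":[0,0,0],"gripper":1},{"translation":[0.018,0,0],"twist":[0,0,0],"gripper":1},{"translation":[0.024,0,0],"twist":[0,0,0],"gripper":1},{"translation":[0.03,0,0],"twist":[0,0,0],"gripper":1},{"translation":[0.036,0,0],"twist":[0,0,0],"gripper":1}]}}

```text
time_s: 6.92
tcp_pos: [586.2, -29.6, 89.1]
tcp_rot: [1.68, 2.648, -0.001]
force: [6.2, -4.6, 0.2]
gripper_width: 29.8
finger_force: 32.1
```

Call:
{"name": "drive_tool", "arguments": {"rows": [{"translation":[0.006,0,0],"twist":[0,0,0],"gripper":1},{"translation":[0.012,0,0],"twist":[0,0,0],"gripper":1},{"translation":[0.018,0,0],"twist":[0,0,0],"gripper":1},{"translation":[0.024,0,0],"twist":[0,0,0],"gripper":1},{"translation":[0.03,0,0],"twist":[0,0,0],"gripper":1},{"translation":[0.036,0,0],"twist":[0,0,0],"gripper":1}]}}

```text
time_s: 7.68
tcp_pos: [582.3, -21.4, 89.1]
tcp_rot: [1.68, 2.648, -0.001]
force: [6.5, -5.6, 1.5]
gripper_width: 29.4
finger_force: 32.1
```

Call:
{"name": "drive_tool", "arguments": {"rows": [{"translation":[0.004,0,0],"twist":[0,0,0],"gripper":1},{"translation":[0.008,0,0],"twist":[0,0,0],"gripper":1}]}}

```text
time_s: 7.92
tcp_pos: [581.4, -19.4, 89.1]
tcp_rot: [1.68, 2.649, -0.0]
force: [5.8, -4.3, 0.7]
gripper_width: 29.6
finger_force: 32.1
```

Call:
{"name": "drive_tool", "arguments": {"rows": [{"translation":[0.003,0,0],"twist":[0,0,0],"gripper":1},{"translation":[0.006,0,0],"twist":[0,0,0],"gripper":1},{"translation":[0.009,0,0],"twist":[0,0,0],"gripper":1}]}}

```text
time_s: 8.3
tcp_pos: [580.2, -17.0, 89.1]
tcp_rot: [1.68, 2.649, 0.0]
force: [5.6, -3.0, 2.1]
gripper_width: 29.5
finger_force: 32.1
```

Call:
{"name": "drive_tool", "arguments": {"rows": [{"translation":[0.003,0,0],"twist":[0,0,0],"gripper":1},{"translation":[0.006,0,0],"twist":[0,0,0],"gripper":1}]}}

```text
time_s: 8.55
tcp_pos: [579.3, -15.2, 89.1]
tcp_rot: [1.68, 2.65, 0.001]
force: [5.3, 0.0, 2.0]
gripper_width: 29.9
finger_force: 32.0
```

Call:
{"name": "drive_tool", "arguments": {"rows": [{"translation":[0.002,0,0],"twist":[0,0,0],"gripper":1},{"translation":[0.002,0,0],"twist":[0,0,0],"gripper":1}]}}

```text
time_s: 8.8
tcp_pos: [578.8, -14.0, 89.1]
tcp_rot: [1.681, 2.651, 0.001]
force: [5.7, 0.3, 4.3]
gripper_width: 29.5
finger_force: 31.9
```

Run:
```python
from plant import arm
import cv2,numpy as np
s=arm.state(); print(s["time_s"],s["tcp_pos"],s["force"])
a=arm.capture("wrist")[200:,170:490,::-1];b=arm.capture("scene")[180:260,260:388,::-1]
a=cv2.resize(a,(480,300));b=cv2.resize(b,(480,300),interpolation=2)
cv2.imwrite("pics/w3.png",np.vstack([a,b]))
```

```text
8.8 [578.75863958 -14.04576815  89.11590076] [5.67498278 0.33177061 4.26192421]
```

View pics/w3.png

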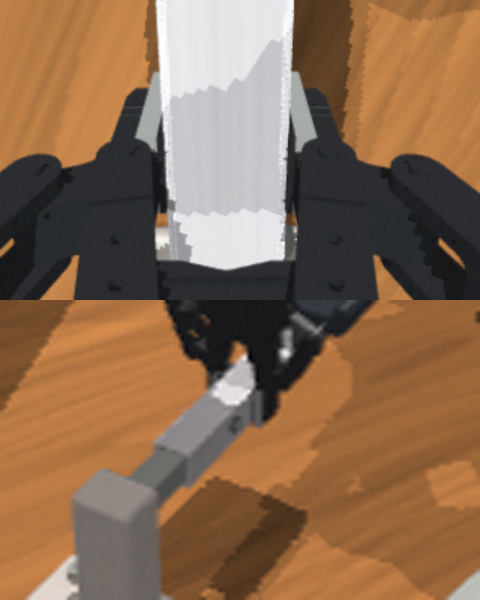

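The picture shows the sleeve extended, with the next hole (scene crop (235,425)) about at the button; I can't tell if it's out. I'll advance in half-millimetres and watch the force.

Call:
{"name": "drive_tool", "arguments": {"rows": [{"translation":[0.003,0,0],"twist":[0,0,0],"gripper":1},{"translation":[0.006,0,0],"twist":[0,0,0],"gripper":1}]}}

```text
time_s: 9.15
tcp_pos: [578.4, -13.2, 89.1]
tcp_rot: [1.68, 2.65, 0.001]
force: [6.9, -1.5, 4.0]
gripper_width: 29.6
finger_force: 31.9
```

Call:
{"name": "drive_tool", "arguments": {"rows": [{"translation":[0.003,0,0],"twist":[0,0,0],"gripper":1},{"translation":[0.006,0,0],"twist":[0,0,0],"gripper":1}]}}

```text
time_s: 9.4
tcp_pos: [577.8, -12.0, 89.1]
tcp_rot: [1.681, 2.65, 0.001]
force: [5.8, -1.7, 3.6]
gripper_width: 29.7
finger_force: 31.9
```

Call:
{"name": "drive_tool", "arguments": {"rows": [{"translation":[0.003,0,0],"twist":[0,0,0],"gripper":1},{"translation":[0.006,0,0],"twist":[0,0,0],"gripper":1}]}}

```text
time_s: 9.65
tcp_pos: [577.5, -11.5, 89.1]
tcp_rot: [1.68, 2.649, -0.001]
force: [7.0, -7.0, 0.7]
gripper_width: 30.2
finger_force: 31.8
```

Resistance jumped from 4 to 9 N with the motion nearly stopped at 43.5 mm. That looks like the click, so I'm letting go.

Call:
{"name": "drive_tool", "arguments": {"rows": [{"translation":[-0.006,0,0],"twist":[0,0,0],"gripper":1},{"translation":[-0.008,0,0],"twist":[0,0,0],"gripper":-0.2},{"translation":[-0.008,0,0],"twist":[0,0,0],"gripper":-0.2},{"translation":[-0.008,0,0],"twist":[0,0,0],"gripper":-0.2},{"translation":[-0.008,0,0],"twist":[0,0,0],"gripper":-0.2},{"translation":[-0.008,0,-0.2],"twist":[0,0,0],"gripper":-0.2},{"translation":[-0.008,0,-0.4],"twist":[0,0,0],"gripper":-0.2},{"translation":[-0.008,0,-0.56],"twist":[0,0,0],"gripper":-0.2},{"translation":[-0.008,0,-0.56],"twist":[0,0,0],"gripper":-0.2}]}}

```text
time_s: 10.78
tcp_pos: [578.4, -11.8, 232.4]
tcp_rot: [1.679, 2.647, 0.004]
force: [-1.1, -0.3, -0.6]
gripper_width: 51.0
finger_force: 0.0
```

Run:
```python
from plant import arm
from h import *
s=arm.state(); print(s["time_s"],s["tcp_pos"],s["force"],s["gripper_width"])
i=arm.camera_info("wrist");a=arm.capture("wrist")[:,:,::-1];b=arm.capture("scene")[175:255,265:393,::-1]
f=np.array([592.1,-48.1]);u=np.array([-.429,.903]);x=np.array([.903,.429])
B=proj(i,np.r_[f+20*x,110]);print("button expected",B)
c=max(0,int(B[0])-60);r=min(max(0,int(B[1])-30),325)
a=cv2.resize(a[r:r+75,c:c+120],(480,300),interpolation=0);b=cv2.resize(b,(480,300),interpolation=2);print(c,r)
cv2.imwrite("pics/w4.png",np.vstack([a,b]))
```

```text
10.775 [578.38415309 -11.77746408 232.39877031] [-1.0685957  -0.31062331 -0.55716211] 50.99890265471247
button expected [341.84174826 228.91201701]
281 198
```

View pics/w4.png

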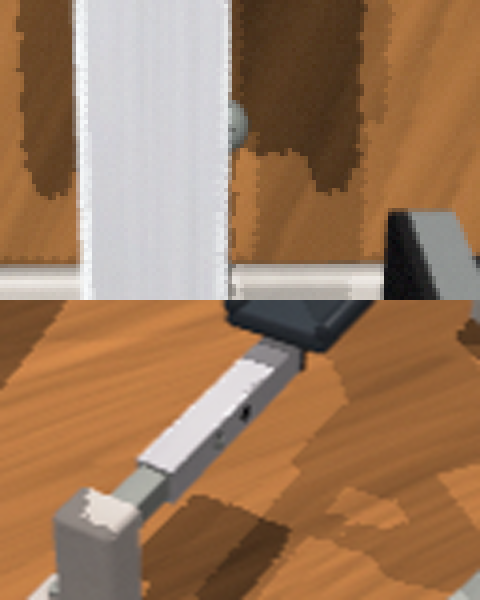

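The button dome sticks out fully again (wrist crop (236,125)). In the scene crop the old hole is now empty at (245,411) and the button sits in the next hole at (220,438). The gripper is clear, so I'm handing in.

```bash
python3 -c "
from plant import arm
print(arm.hand_in())"
```

```text
the job is handed in; nothing more can be done
None
```

The wrist rest is lengthened by about 43 mm: the button has snapped fully out in the next hole, the sleeve is released and the arm is clear, and the job was handed in at about 11 s (no verdict was returned).

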